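# Half-mask a lacquer sample for a light test

### The job

Set the red sample block flat and square, white line up, in the pocket of the exposure jig while the shutter is fully back, and let go of it. Then slide the sprung shutter (it has an orange tab) over the block until its leading edge lies on the block's white centre line (half of its travel), and hold it there steadily against the spring: the program finishes while still holding the shutter, since it springs back when let go. Leave the blue block, the jar and the brush alone.

Things in the scene. Friction and masses are not known exactly. Their poses are not given: they have to be found in the camera images.
- red_block: Red lacquered wooden sample block, 40 mm (its x) by 56 mm (its y) by 18 mm high, about 45 g, loose, lying flat on the table with a thin white centre line across its upper face (along its x). Origin: centre of its underside; z up.
- blue_block: Blue sample block of the same size and form as the red one, loose; leave it alone. Origin: centre of its underside.
- jar: Pale jar with a black lid, 60 mm across, about 70 mm high, loose; leave it alone. Origin: centre of its underside.
- brush: Flat paint brush, 180 mm long, lying on the table, loose; leave it alone. It lies along its own x.
- jig: Exposure jig fixed to the table, place and yaw vary: grey base, x -50 to 50, y -128 to 44 mm, 18 mm high, pocket round its origin. From y = -126 to -36 two aluminium guides (|x| 36 to 42, top 40 mm over the table) carry the shutter; a spring barrel beside the +x one reaches x = 59. Beside the pocket is only the base, with yellow half marks at y = 0. Origin: on the table under the pocket's centre.
- pocket (a point): Centre of the pocket's floor, 11 mm above the table; axes as the jig. Pocket 44 mm (x) by 60 mm (y), 7 mm deep, green floor, edges chamfered: the block goes in with its long side along y, either way round, 2 mm to spare on each side, and stands 11 mm proud of the base when home (top 29 mm above the table, 4 mm below the shutter's underside).
- shutter (a joint): Travel of the shutter along the jig's +y, in m: 0 = fully back (edge 32 mm short of the pocket's centre, pocket open to above), 0.064 = fully forward, stopped, 0.032 = half travel, with the leading edge over the pocket's centre. A spring drives it back with about 4.5 N at 0, 10 N at half and 16 N at full travel (180 N/m).
- shutter_edge (a point): Middle of the shutter's leading edge, 35 mm above the table; moves with the shutter; axes as the jig. The shutter is a dark steel plate 68 mm (x) by 90 mm (y, behind this edge) by 4 mm, its upper face 37 mm above the table, with a white stripe along the leading edge.
- shutter_tab (a point): Centre of the top of the orange tab on the shutter, 73 mm above the table; moves with the shutter; axes as the jig. The tab is an upright block 14 mm thick along the slide (y) and 30 mm wide (x), standing 36 mm above the shutter plate, 45 mm behind the leading edge.
There are look-alikes about, which are no part of the job. Of the things that look like the jig, the smaller one is meant. There is more than one size of the red_block; the job needs the smaller.

How it is judged:
By the outcome, as a careful person would: the job done as asked, in the order asked, and still so for the second after the job is handed in, while the arm keeps its last pose, push and grip.
It also fails if it takes over 58 s, if anything falls off the work surface, if the arm or the gripper's body presses on something with over 40 N, if the wrist force passes 120 N, or if a joint passes its speed limit or range.

### The arm

A 6-joint arm with a two-finger parallel gripper is mounted at the origin on the work surface. World frame = base frame: x ahead of the robot, y to its left, z up, the work surface at z = 0. Lengths are in m, angles in rad, forces in N, time in s.
With the tool pointing down it reaches from about 0.25 to 0.775 m from the base axis. Payload 4 kg.
Tool frame: the origin (TCP) lies between the finger pads; the fingertips stand 25 mm ahead of it and the grasp point (between the pads) lies 6 mm ahead of it (robot.tip_reach is the z of the fingertips in the tool frame, in m); z points along the fingers, y is the line along which they close (so a half turn about z gives the same grasp; the last joint's range is limited). The gripper opens to 94 mm and grips with 3 to 60 N. Pads are 16 mm wide; open, the fingers measure 119 mm over their backs; the gripper's body (75 mm by 177 mm) begins 78 mm behind the grasp point.
Start: joints at [-1.22, 0.087, 1.371, -0, 1.684, -0.103], TCP at [0.241, -0.494, 0.231] pointing down, gripper open.
Joint ranges: [-3.1, 3.1], [-0.76, 2.03], [0.27, 2.55], [-1.08, 4.22], [0.17, 2.65], [-2.57, 2.57]. Speed limits (rad/s): [2.79, 2.79, 3.14, 3.14, 3.14, 3.14].

### API

Orientations are given as [roll, pitch, yaw] about the fixed x, y, z axes, in that order (R = Rz(yaw) Ry(pitch) Rx(roll)).
In Python, from bench import robot gives the robot as it stands. The module is installed in compiled form; this text tells all that it offers.
- The arm moves only by the shell command python3 -m handwheel 'ROWS'. ROWS is JSON, a list of rows, each a list of 3 entries, a list of its own where there are three numbers: the turn, a rotation vector about the world's x, y, z in units of 90 degrees (1.0 is 90 degrees), then the shift along the world's x, y, z in units of 0.05 m (1.0 is 0.05 m), then the closure, from 0 (fully open) to 1 (shut). A call has 1 to 5 rows; each row shifts and turns the commanded pose from where the row before left it; what a row does not reach is not made up. A row lasts 1/10 s, in which the tool goes at most 50 mm and 8.59 degrees, less where a joint would pass 70% of its speed; a pose out of reach is approached as far as the arm can. A call with a number of a shift or a turn outside -1 to 1 is refused whole. A call with a gripper value outside its range is refused whole. The fingers move at their own pace and stop on an object; the grip force is fixed at half the most. Time passes only in rows, so rows that do not move let the fingers close. It gives the time, the measured TCP pose, the force, the opening and the grip force at its end, in the units of the state.
- robot.get_obs(): the state, without advancing time (a new reading comes with each control period).
- robot.snapshot(name): name is "scene" or "top" or "wrist"; returns (picture, depth): 400x640x3 uint8, red, green, blue; 400x640 float32, m along the optical axis (not along the pixel's ray), 0 where there is no reading.
- robot.calibration(name): a dict with "mtx" (3x3 intrinsics, pixels), "extrinsics" (4x4, takes a point from camera to world coordinates); the wrist camera has in their place "hand_eye" (4x4, takes a point from camera to tool coordinates, whose origin is the TCP and whose axes are the flange's). Camera axes: x right, y down, z forward; pixel columns grow to the right and rows downward; lengths in m; the calibration is good to about 2 mm. The wrist camera is an equidistant fisheye: a pixel r from the principal point sees the ray r / f radians off the axis. A picture is of the moment at which its call begins: read the wrist's pose just before it. calibration takes no time and is no camera call.
- robot.close_job(): hands the job in; it is judged then, once.
Trained networks look in the newest picture that a camera, given by its name, has taken for a name from the list of things; names that differ only in an ending like _2 or _b are one class to them, and where a whole thing is asked for, a point or a joint stands for the part that bears it (a point fixed in the world has none). Each returns a list of dicts, best first, with "p" (0 to 1); they miss things now and then, are a little off and sometimes report something else, mostly with a low value. They report only what shows in the picture. A call takes as long as a camera call. They do not tell look-alikes from the thing itself.
- robot.boxes_of(query, camera): "bbox" ([left, top, right, bottom] in pixels, round what is visible of it).
The state is a dict: "time": time; "joint_positions": joint angles; "qvel": joint speeds; "joint_torque": joint torques, N m; "tool_pos": TCP position; "ee_rot": TCP orientation; "wrist_force": force on the tool from outside, world axes, zero at the start; "wrist_torque": the same for the moment, N m; "width": finger opening in m; "finger_force": force on a finger pad.
Only numpy, scipy, OpenCV 4.12 (cv2) and the standard library are available. Lean on these libraries where they do the work, as an engineer would, in place of code of your own. Each camera call takes 0.05 s, during which the arm holds its last target. There are 200 camera calls.

## Working session

There is one attempt and no reset: what is moved stays moved. The work goes in short steps, Python scripts to look and compute and a shell command to move; the robot and the scene stay as the last step left them, time stands still between calls to the robot, and variables do not carry over. Pictures are saved under pics/ and viewed, at most 10 in all, crops included, and the job is handed in when it is done.

```bash
mkdir -p pics
python3 - <<'E'
from bench import robot
import cv2,numpy as np
for n in("top","scene"):
    p,d=robot.snapshot(n); cv2.imwrite(f"pics/{n}0.png",p[:,:,::-1]); np.savez(f"{n}0.npz",p=p,d=d)
    c=robot.calibration(n); print(n,c["mtx"].tolist(),np.round(c["extrinsics"],4).tolist())
    for q in("red_block","jig"):
        print(q,[(np.round(b["bbox"]).tolist(),round(b["p"],2)) for b in robot.boxes_of(q,n)])
print(robot.get_obs())
E
```

```text
top [[374.1006209280081, 0.0, 318.846291644243], [0.0, 374.1006209280081, 199.47517870812754], [0.0, 0.0, 1.0]] [[0.0225, -0.9969, 0.076, 0.5327], [-0.9996, -0.0239, -0.0174, -0.0542], [0.0192, -0.0756, -0.997, 0.9079], [0.0, 0.0, 0.0, 1.0]]
red_block [([407.0, 174.0, 433.0, 200.0], 0.79), ([450.0, 191.0, 481.0, 228.0], 0.6)]
jig [([236.0, 208.0, 308.0, 258.0], 0.89), ([251.0, 102.0, 352.0, 175.0], 0.75)]
scene [[519.8126056285435, 0.0, 322.1761100756847], [0.0, 519.8126056285435, 197.7722560858896], [0.0, 0.0, 1.0]] [[-0.1215, 0.5825, -0.8037, 1.7539], [0.9924, 0.0861, -0.0876, 0.0795], [0.0181, -0.8083, -0.5885, 0.9472], [0.0, 0.0, 0.0, 1.0]]
red_block [([216.0, 214.0, 238.0, 231.0], 0.84), ([183.0, 197.0, 212.0, 221.0], 0.75)]
jig [([328.0, 189.0, 388.0, 222.0], 0.75), ([280.0, 228.0, 372.0, 280.0], 0.7)]
{'time': 0.3, 'joint_positions': array([-1.22008674e+00,  8.74459432e-02,  1.37120488e+00,  3.01276844e-05,
        1.68359413e+00, -1.03069020e-01]), 'qvel': array([ 0.00078759, -0.00134239, -0.00319315,  0.00094455,  0.00219098,
       -0.00094417]), 'joint_torque': array([ 3.17320655e-04, -3.39593160e+01, -3.02075958e+01,  7.17385230e-02,
        2.78483686e-02, -7.47727904e-05]), 'tool_pos': array([ 0.24106968, -0.49418937,  0.23011494]), 'ee_rot': array([-3.14094689e+00, -9.68930784e-05,  4.53781959e-01]), 'wrist_force': array([ 0.67499001,  1.1209236 , -0.20916535]), 'wrist_torque': array([ 0.01178935,  0.02176673, -0.03876679]), 'finger_force': 0.0, 'width': 0.09397878718941746}
```

Run:
```python
import cv2
p=cv2.imread("pics/top0.png"); cv2.imwrite("pics/topc.png",cv2.resize(p[90:270,220:500],None,fx=2.85,fy=2.85,interpolation=cv2.INTER_CUBIC))
```

```text
(no output)
```

View pics/topc.png

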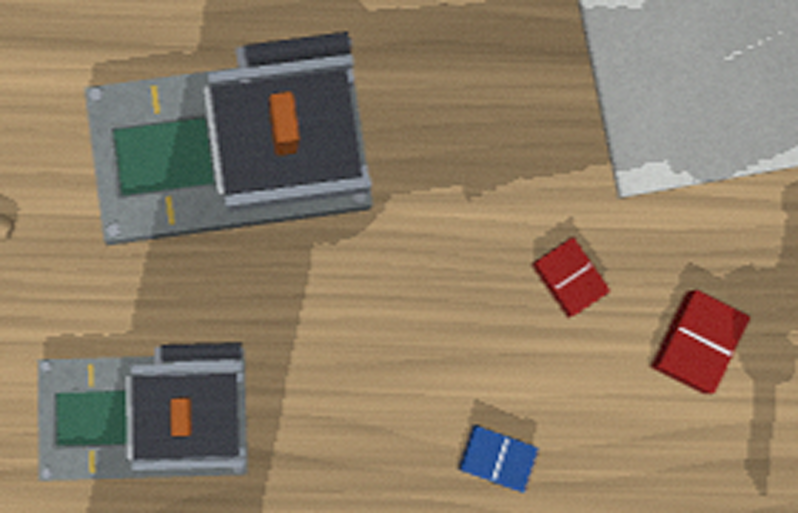

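Two red blocks: the small one at (420,187) and the large one at (466,210). Two jigs: the small one at (272,233) and the large one at (302,138). The job asks for the smaller of each, so I use the red block at (420,187) and the jig at (272,233). The enlarged crop confirms the size differences.

```bash
cat > h.py <<'E'
import numpy as np,cv2
from scipy.spatial.transform import Rotation as R
from bench import robot
def world(n,p,d,pose=None):
    c=robot.calibration(n); K=np.array(c["mtx"]); v,u=np.mgrid[0:400,0:640].astype(float)
    x=(u-K[0,2])/K[0,0]; y=(v-K[1,2])/K[1,1]
    if n=="wrist":
        r=np.hypot(x,y)+1e-9; s=np.tan(np.minimum(r,1.45))/r; x,y=x*s,y*s
        T=np.eye(4); T[:3,:3]=R.from_euler('xyz',pose["ee_rot"]).as_matrix(); T[:3,3]=pose["tool_pos"]; E=T@np.array(c["hand_eye"])
    else: E=np.array(c["extrinsics"])
    P=np.stack([x*d,y*d,d],-1)@E[:3,:3].T+E[:3,3]
    P[d<=0]=np.nan
    return P
def masks(p):
    h=cv2.cvtColor(p,cv2.COLOR_RGB2HSV).astype(int); H,S,V=h[...,0],h[...,1],h[...,2]
    return dict(red=((H<6)|(H>172))&(S>150)&(V>60),green=(H>60)&(H<95)&(S>80),orange=(H>6)&(H<16)&(S>200)&(V>120))
def rect(P,m):
    q=P[m][:,:2]; q=q[~np.isnan(q).any(1)]
    (c,s,a)=cv2.minAreaRect((q*1000).astype(np.float32)); 
    return np.round(c,1),np.round(s,1),round(a,1),len(q)
E
python3 - <<'E'
from h import *
f=np.load("top0.npz"); P=world("top",f["p"],f["d"]); M=masks(f["p"]); z=P[...,2]
def box(l,t,r,b):
    m=np.zeros((400,640),bool); m[t:b,l:r]=1; return m
B=box(400,168,438,206); J=box(228,202,314,264)
print("red",rect(P,M["red"]&B&(z>.013)),np.nanmedian(z[M["red"]&B]))
print("base",rect(P,J&(z>.012)&(z<.024)))
print("plate",rect(P,J&(z>.030)&(z<.045)))
print("green",rect(P,J&M["green"]))
print("orange",rect(P,J&M["orange"]&(z>.06)), np.nanmax(z[J]))
print("table",np.nanmedian(z[box(330,210,380,250)]))
E
```

```text
red (array([ 637.4, -313.3]), array([55.6, 41.2]), 34.0, 356) 0.017046489954106736
base (array([511.5,  45.7]), array([100. , 171.9]), 2.8, 1223)
plate (array([521.9,   9.3]), array([100.9,  94.1]), 2.9, 1494)
green (array([510. ,  88.3]), array([42.7, 55.2]), 1.7, 432)
orange (array([0., 0.]), array([0., 0.]), 0.0, 0) 0.07515144613082647
table -0.0007944648230072127
```

```bash
python3 -m handwheel '[[[0,0,0.045],[0.8,0.36,0],0],[[0,0,0.045],[0.8,0.36,0],0],[[0,0,0],[0.8,0.36,0],0],[[0,0,0],[0.8,0.36,0],0],[[0,0,0],[0.8,0.36,0],0]]'
python3 -m handwheel '[[[0,0,0],[0.8,0.36,0],0],[[0,0,0],[0.8,0.36,0],0],[[0,0,0],[0.8,0.36,-0.4],0],[[0,0,0],[0.8,0.36,-0.6],0],[[0,0,0],[0.7,0.36,-0.6],0]]'
python3 -m handwheel '[[[0,0,0],[0,0,0],0.3],[[0,0,0],[0,0,0],0.3],[[0,0,0],[0,0,0],0.3]]'
cat > red.py <<'E'
from h import *
import sys
o=robot.get_obs(); p,d=robot.snapshot("wrist"); cv2.imwrite(f"pics/{sys.argv[1]}.png",p[:,:,::-1])
P=world("wrist",p,d,o); M=masks(p); z=P[...,2]
m=(M["red"]&(z>.013)&(z<.035)).astype(np.uint8)
n,l,s,c=cv2.connectedComponentsWithStats(m)
print(o["tool_pos"],o["ee_rot"],o["width"])
for i in range(1,n):
    if s[i,4]>150: print(s[i],rect(P,l==i),np.nanmedian(z[l==i]))
E
python3 red.py w1
```

```text
time: 0.8
tool_pos: [0.4425, -0.4035, 0.2305]
ee_rot: [3.141, 0.0, 0.595]
wrist_force: [-0.2, -0.3, 0.1]
width: 0.094
finger_force: 0.0
time: 1.3
tool_pos: [0.6358, -0.3147, 0.1521]
ee_rot: [3.14, -0.001, 0.595]
wrist_force: [0.4, -0.5, 0.1]
width: 0.0937
finger_force: 0.0
time: 1.6
tool_pos: [0.6336, -0.3165, 0.1539]
ee_rot: [3.139, -0.0, 0.594]
wrist_force: [-0.1, 0.2, -0.2]
width: 0.0735
finger_force: 0.0
[ 0.63355566 -0.31646438  0.15390049] [ 3.13924162e+00 -3.96965238e-04  5.94283807e-01] 0.07345870851169228
[ 298  166   41   57 2090] (array([ 638.3, -315.2]), array([56.1, 38.5]), 35.0, 2090) 0.01710307221418475
[ 336  262   58   46 1589] (array([ 577.5, -419. ]), array([52.2, 53.2]), 62.9, 1589) 0.02248216439131423
```

View pics/w1.png

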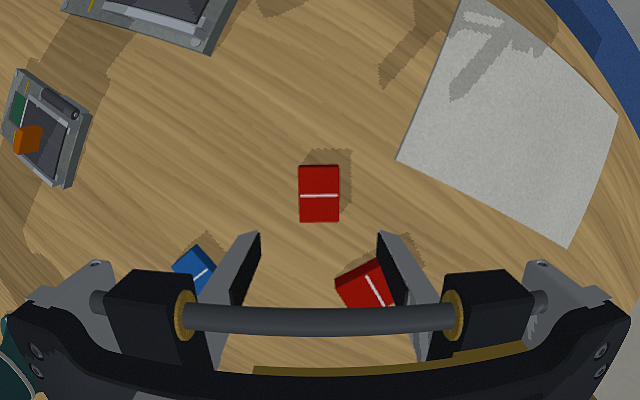

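The small red block is at (319,193) and almost square to the fingers, a few mm ahead of the TCP. The larger red block (362,285) and the blue block (193,270) are clear of the fingers.

```bash
python3 -m handwheel '[[[0,0,0.006],[0.09,0.04,-0.6],0.3],[[0,0,0],[0,0,-0.7],0.3],[[0,0,0],[0,0,-0.6],0.3],[[0,0,0],[0,0,-0.2],0.3],[[0,0,0],[0,0,0],0.3]]'
python3 -m handwheel '[[[0,0,0],[0,0,0],0.3],[[0,0,0],[0,0,0],0.3]]'
```

```text
time: 2.15
tool_pos: [0.6369, -0.314, 0.0468]
ee_rot: [-3.14, 0.001, 0.603]
wrist_force: [0.7, 0.2, 0.2]
width: 0.0657
finger_force: 0.0
time: 2.35
tool_pos: [0.6396, -0.3146, 0.0507]
ee_rot: [3.137, -0.002, 0.604]
wrist_force: [-0.1, 0.1, -0.4]
width: 0.0656
finger_force: 0.0
```

```bash
python3 -m handwheel '[[[0,0,0],[0,0,-0.2],0.3],[[0,0,0],[0,0,0],0.3],[[0,0,0],[0,0,0],0.3]]'; python3 -m handwheel '[[[0,0,0],[0,0,0],0.3]]';python3 -m handwheel '[[[0,0,0],[0,0,0],0.3]]'
python3 red.py w2
```

```text
time: 2.65
tool_pos: [0.638, -0.3132, 0.0368]
ee_rot: [-3.141, 0.0, 0.605]
wrist_force: [0.1, -0.1, 0.4]
width: 0.0656
finger_force: 0.0
time: 2.75
tool_pos: [0.6383, -0.3133, 0.0372]
ee_rot: [-3.142, 0.0, 0.605]
wrist_force: [-0.1, -0.3, -1.0]
width: 0.0657
finger_force: 0.0
time: 2.85
tool_pos: [0.6384, -0.3134, 0.0374]
ee_rot: [3.141, -0.0, 0.605]
wrist_force: [0.5, -0.1, -0.4]
width: 0.066
finger_force: 0.0
[ 0.63839741 -0.31343622  0.03743052] [ 3.14123936e+00 -1.39037535e-04  6.04654391e-01] 0.06596302149231696
[ 286  204   66   85 5088] (array([ 638.5, -315.6]), array([56.1, 39.4]), 34.9, 5088) 0.017057963912249258
[340 338  68  29 956] (array([ 588.8, -399. ]), array([20.2, 51. ]), 42.8, 956) 0.021312604637762633
```

View pics/w2.png

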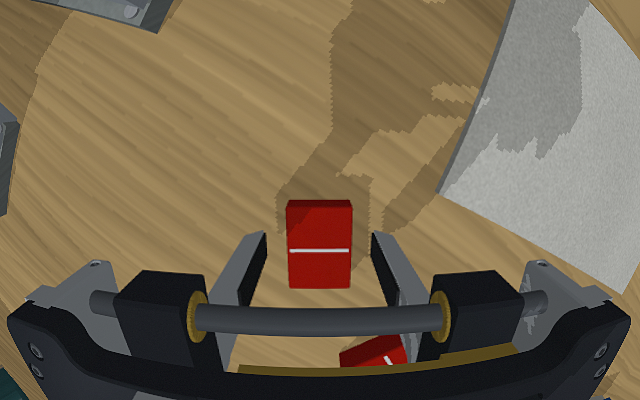

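The block sits centred between the open fingers, with its line at (319,250). I go 3 mm lower and close.

```bash
python3 -m handwheel '[[[0,0,0],[0,-0.04,-0.06],0.3],[[0,0,0],[0,0,0],1],[[0,0,0],[0,0,0],1],[[0,0,0],[0,0,0],1],[[0,0,0],[0,0,0],1]]'; python3 -m handwheel '[[[0,0,0],[0,0,0],1],[[0,0,0],[0,0,0],1],[[0,0,0],[0,0,0],1]]'
python3 -m handwheel '[[[0,0,0],[0,0,0.3],1],[[0,0,0],[0,0,0.6],1],[[0,0,0],[0,0,0.8],1],[[0,0,0],[0,0,0.6],1],[[0,0,0],[0,0,0],1]]'
```

```text
time: 3.4
tool_pos: [0.6382, -0.3154, 0.0343]
ee_rot: [3.142, -0.0, 0.605]
wrist_force: [-0.6, 0.7, -0.3]
width: 0.0398
finger_force: 30.0
time: 3.7
tool_pos: [0.6382, -0.3154, 0.0343]
ee_rot: [3.141, -0.0, 0.605]
wrist_force: [-0.2, -0.3, -0.5]
width: 0.0397
finger_force: 30.0
time: 4.2
tool_pos: [0.6411, -0.317, 0.1582]
ee_rot: [3.129, -0.006, 0.605]
wrist_force: [0.2, 0.9, 0.0]
width: 0.0396
finger_force: 30.0
```

```bash
python3 -m handwheel '[[[0,0,0.065],[-0.26,0.8,0],1],[[0,0,0.065],[-0.26,0.8,0],1],[[0,0,0.065],[-0.26,0.8,0],1],[[0,0,0.065],[-0.26,0.8,0],1],[[0,0,0.065],[-0.26,0.8,0],1]]'
python3 -m handwheel '[[[0,0,0.065],[-0.26,0.8,0],1],[[0,0,0.065],[-0.26,0.8,0],1],[[0,0,0.065],[-0.26,0.8,0],1],[[0,0,0.065],[-0.26,0.8,0],1],[[0,0,0.061],[-0.23,0.86,0],1]]'
python3 -m handwheel '[[[0,0,0],[0,0,0],1],[[0,0,0],[0,0,0],1],[[0,0,0],[0,0,0],1],[[0,0,0],[0,0,0],1],[[0,0,0],[0,0,0],1]]'
cat > jig.py <<'E'
from h import *
import sys
o=robot.get_obs(); p,d=robot.snapshot("wrist"); cv2.imwrite(f"pics/{sys.argv[1]}.png",p[:,:,::-1])
np.savez(sys.argv[1]+".npz",p=p,d=d,pos=o["tool_pos"],rot=o["ee_rot"])
P=world("wrist",p,d,o); M=masks(p); z=P[...,2]; X,Y=P[...,0],P[...,1]
near=(np.hypot(X-.5115,Y-.0457)<.13)
print(o["tool_pos"],o["ee_rot"],o["width"])
for n,m in dict(red=M["red"]&(np.hypot(X-o["tool_pos"][0],Y-o["tool_pos"][1])<.05),base=near&(z>.013)&(z<.022)&~M["red"],green=M["green"]&near&(z<.02),plate=near&(z>.031)&(z<.045)&~M["red"],orange=M["orange"]&near&(z>.065)).items():
    if m.sum()>20: print(n,rect(P,m),np.round(np.nanpercentile(z[m],[5,50,95]),4))
E
python3 jig.py w3
```

```text
time: 4.7
tool_pos: [0.5719, -0.1137, 0.1483]
ee_rot: [-3.14, 0.0, 1.119]
wrist_force: [0.5, -0.1, -0.2]
width: 0.04
finger_force: 30.0
time: 5.2
tool_pos: [0.5083, 0.0888, 0.1485]
ee_rot: [-3.14, 0.0, 1.623]
wrist_force: [1.1, -1.1, -0.6]
width: 0.0397
finger_force: 30.0
time: 5.7
tool_pos: [0.5101, 0.0864, 0.1491]
ee_rot: [-3.141, 0.0, 1.617]
wrist_force: [0.0, -0.1, -0.6]
width: 0.0397
finger_force: 30.0
[0.51007247 0.08636702 0.14911778] [-3.14140851e+00  1.67812209e-04  1.61699948e+00] 0.03965865359574241
red (array([511. ,  85.1]), array([39.9, 57. ]), 2.8, 5606) [0.1252 0.1319 0.133 ]
base (array([512.4,  48.3]), array([100.2, 164.1]), 2.7, 4533) [0.0158 0.0171 0.0184]
green (array([509.8, 100.8]), array([43.5, 29.8]), 2.7, 1299) [0.0093 0.0104 0.0116]
plate (array([514.2,   1.3]), array([83.4, 51.3]), 4.2, 997) [0.0343 0.0362 0.0395]
orange (array([513.9,   9.9]), array([29. , 14.6]), 3.8, 103) [0.0654 0.0697 0.0724]
```

View pics/w3.png

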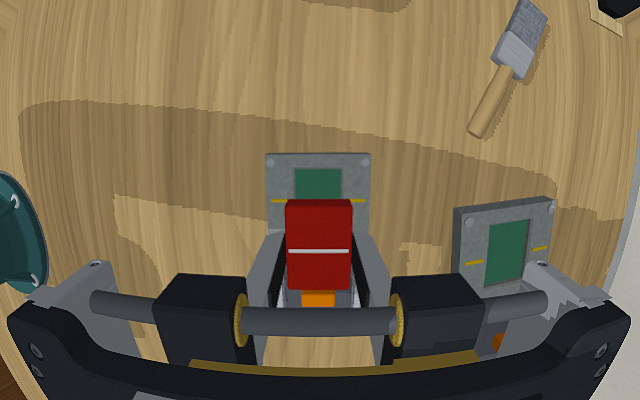

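The block is held square over the pocket, line up at (318,251). The small jig's green pocket shows at (318,183). I come down to about 45 mm and check again.

```bash
python3 -m handwheel '[[[0,0,0],[0,0.02,-0.5],1],[[0,0,0],[0,0,-0.6],1],[[0,0,0],[0,0,-0.3],1],[[0,0,0],[0,0,0],1],[[0,0,0],[0,0,0],1]]'
python3 -m handwheel '[[[0,0,0],[0,0,0],1],[[0,0,0],[0,0,0],1],[[0,0,0],[0,0,0],1]]'
python3 jig.py w4
```

```text
time: 6.25
tool_pos: [0.51, 0.0882, 0.0795]
ee_rot: [3.141, -0.0, 1.618]
wrist_force: [-0.1, 0.8, -0.2]
width: 0.0396
finger_force: 30.0
time: 6.55
tool_pos: [0.5105, 0.0886, 0.0804]
ee_rot: [3.139, -0.0, 1.619]
wrist_force: [-0.2, 0.3, -0.4]
width: 0.0394
finger_force: 30.0
[0.51047859 0.08859988 0.08043551] [ 3.13932945e+00 -2.82525661e-05  1.61921758e+00] 0.03939833989427873
red (array([510.3,  83.3]), array([42.4, 65. ]), 2.7, 5616) [0.0564 0.0632 0.0643]
base (array([512.3,  44.3]), array([100.9, 172.4]), 2.8, 6289) [0.0158 0.0172 0.0185]
green (array([509.2, 110.6]), array([44. ,  8.7]), 3.5, 646) [0.0094 0.0104 0.0115]
plate (array([518.1,   7.5]), array([92.2, 94.6]), 2.6, 3407) [0.0349 0.0362 0.0392]
orange (array([512.3,  14.1]), array([30.8, 12.1]), 23.2, 166) [0.0654 0.0679 0.0707]
```

View pics/w4.png

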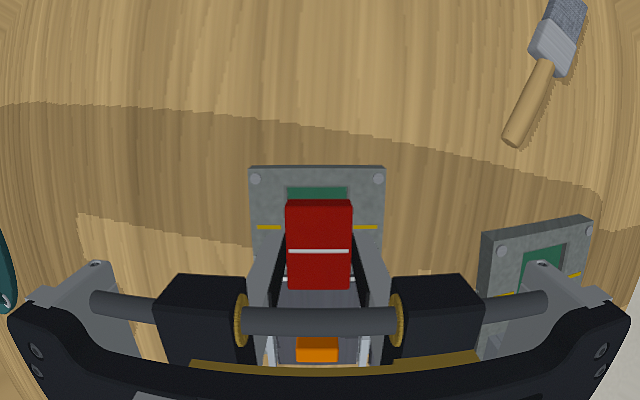

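```bash
sed -i 's/red=M\["red"\]/red=M["red"]\&(z>o["tool_pos"][2]-.0205)/' jig.py
python3 -m handwheel '[[[0,0,0],[-0.02,-0.02,-0.36],1],[[0,0,0],[0,0,0],1],[[0,0,0],[0,0,0],1],[[0,0,0],[0,0,0],1],[[0,0,0],[0,0,0],1]]'
python3 -m handwheel '[[[0,0,0],[0,0,0],1],[[0,0,0],[0,0,0],1],[[0,0,0],[0,0,0],1]]'
python3 jig.py w5
python3 jig.py w6|head -2
python3 - <<'E'
import cv2
p=cv2.imread("pics/w5.png"); cv2.imwrite("pics/w5c.png",cv2.resize(p[150:350,210:430],None,fx=3,fy=3,interpolation=cv2.INTER_CUBIC))
E
```

```text
time: 7.1
tool_pos: [0.5093, 0.0877, 0.0621]
ee_rot: [3.14, -0.0, 1.619]
wrist_force: [1.0, -0.3, 0.1]
width: 0.0393
finger_force: 30.0
time: 7.4
tool_pos: [0.5088, 0.0876, 0.0615]
ee_rot: [3.141, 0.0, 1.619]
wrist_force: [0.1, 0.0, -0.0]
width: 0.0393
finger_force: 30.0
[0.50883369 0.08760335 0.06146852] [3.14120669e+00 2.79574793e-06 1.61932816e+00] 0.0393139910595304
red (array([509.7,  86.2]), array([39.7, 56.8]), 3.3, 5236) [0.0433 0.0443 0.0453]
base (array([512.5,  45.4]), array([100.8, 170.3]), 3.0, 7239) [0.016  0.0171 0.0184]
green (array([509.1, 112.3]), array([44.,  6.]), 0.9, 394) [0.0094 0.0104 0.0114]
plate (array([512.7,  45. ]), array([ 86.5, 139.3]), 3.7, 3916) [0.035  0.0364 0.0443]
orange (array([513.7,  16. ]), array([28.4,  3.2]), 4.2, 231) [0.0654 0.0684 0.0708]
[0.50877414 0.08755593 0.06135598] [3.14138449e+00 3.81224757e-05 1.61930680e+00] 0.03960063951209616
red (array([509.6,  86.3]), array([39.7, 56.4]), 3.2, 5248) [0.0431 0.0442 0.0452]
```

View pics/w5c.png

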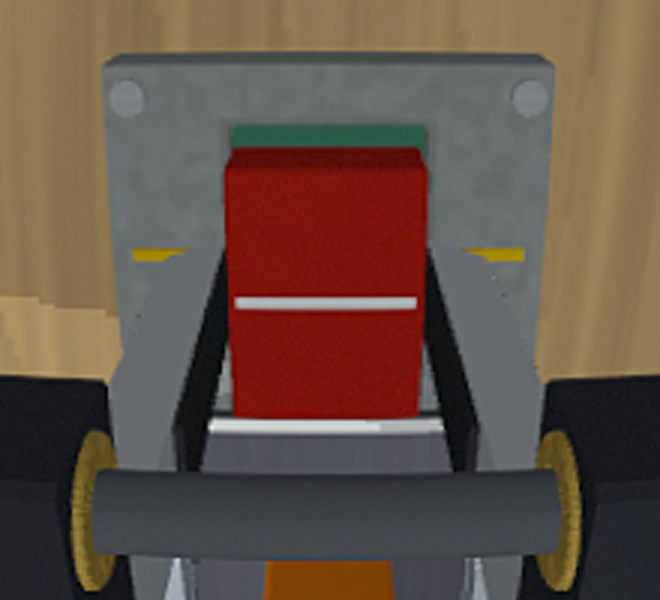

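The block is aligned in y, and its centre is about 0.8 mm too far in -x. I shift it and lower it in small steps.

```bash
python3 -m handwheel '[[[0,0,0],[0.016,0,-0.08],1],[[0,0,0],[0,0,-0.06],1],[[0,0,0],[0,0,-0.06],1],[[0,0,0],[0,0,0],1],[[0,0,0],[0,0,0],1]]'
python3 -m handwheel '[[[0,0,0],[0,0,-0.05],1],[[0,0,0],[0,0,-0.04],1],[[0,0,0],[0,0,0],1],[[0,0,0],[0,0,0],1],[[0,0,0],[0,0,0],1]]'
```

```text
time: 8.0
tool_pos: [0.5094, 0.0876, 0.051]
ee_rot: [-3.141, 0.0, 1.619]
wrist_force: [0.2, 0.1, -0.5]
width: 0.0396
finger_force: 30.0
time: 8.5
tool_pos: [0.5096, 0.0876, 0.0469]
ee_rot: [3.141, 0.0, 1.619]
wrist_force: [0.2, 0.6, -1.4]
width: 0.0396
finger_force: 30.0
```

```bash
python3 -m handwheel '[[[0,0,0],[0,0,-0.02],1],[[0,0,0],[0,0,0],1],[[0,0,0],[0,0,0],1],[[0,0,0],[0,0,0],0.4],[[0,0,0],[0,0,0],0.4]]'
python3 -m handwheel '[[[0,0,0],[0,0,0],0.4],[[0,0,0],[0,0,0],0.4],[[0,0,0],[0,0,0.5],0.4],[[0,0,0],[0,0,0.8],0.4],[[0,0,0],[0,0,0.7],0.4]]'
python3 -m handwheel '[[[0,0,0],[0,0,0],0.4],[[0,0,0],[0,0,0],0.4],[[0,0,0],[0,0,0],0.4],[[0,0,0],[0,0,0],0.4],[[0,0,0],[0,0,0],0.4]]'
sed -i 's/z>o\["tool_pos"\]\[2\]-.0205/z>.0255/' jig.py
python3 jig.py w7
python3 - <<'E'
import cv2
p=cv2.imread("pics/w7.png"); cv2.imwrite("pics/w7c.png",cv2.resize(p[140:360,200:440],None,fx=2.5,fy=2.5,interpolation=cv2.INTER_CUBIC))
E
```

```text
time: 9.0
tool_pos: [0.5097, 0.0876, 0.046]
ee_rot: [3.141, -0.0, 1.619]
wrist_force: [-0.4, -0.4, -0.3]
width: 0.0526
finger_force: 0.0
time: 9.5
tool_pos: [0.5093, 0.0875, 0.1469]
ee_rot: [-3.141, 0.0, 1.619]
wrist_force: [-0.1, -1.1, -0.4]
width: 0.0563
finger_force: 0.0
time: 10.0
tool_pos: [0.5087, 0.0875, 0.1441]
ee_rot: [-3.139, 0.0, 1.619]
wrist_force: [-0.2, -0.3, -0.4]
width: 0.0561
finger_force: 0.0
[0.50869709 0.08752602 0.14411339] [-3.13856482e+00  4.10561973e-05  1.61933417e+00] 0.056118711193173396
red (array([510.4,  87. ]), array([39.6, 55.7]), 2.8, 2407) [0.0267 0.028  0.0292]
base (array([512.3,  49.7]), array([101.2, 161.9]), 2.9, 6120) [0.0157 0.0171 0.0184]
green (array([510.6,  88.7]), array([44.1, 53. ]), 2.3, 136) [0.0092 0.0104 0.0116]
plate (array([521.6,  18. ]), array([100.4,  74.8]), 2.6, 5129) [0.0345 0.0363 0.0395]
orange (array([513.4,  12.4]), array([29.1, 10.5]), 9.9, 79) [0.0653 0.0679 0.0704]
```

View pics/w7c.png

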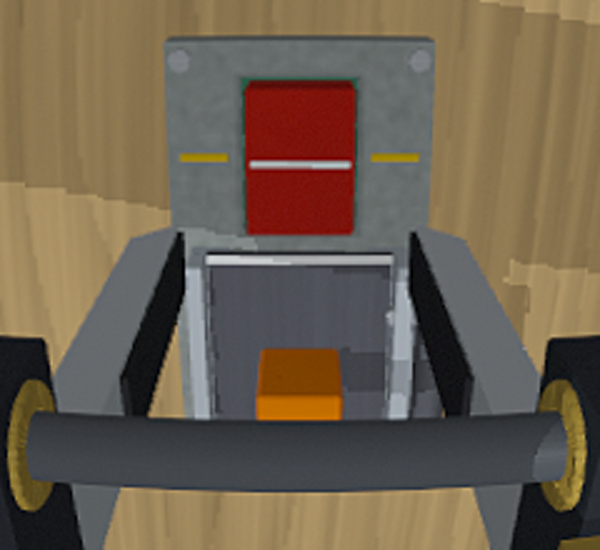

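The block is home: flat and square (top at about 28–29 mm), with its line at (300,163) level with the yellow marks, and released. Next I turn the tool 90° and go over the tab.

```bash
python3 -m handwheel '[[[0,0,-0.09],[0.02,-0.15,0],0.4],[[0,0,-0.09],[0.02,-0.15,0],0.4],[[0,0,-0.09],[0.02,-0.15,0],0.4],[[0,0,-0.09],[0.02,-0.15,0],0.4],[[0,0,-0.09],[0.02,-0.15,0],0.4]]'
python3 -m handwheel '[[[0,0,-0.09],[0,-0.15,0],0.4],[[0,0,-0.09],[0,-0.15,0],0.4],[[0,0,-0.09],[0,-0.15,0],0.4],[[0,0,-0.09],[0,-0.15,0],0.4],[[0,0,-0.09],[0,-0.15,0],0.4]]'
python3 -m handwheel '[[[0,0,-0.09],[0,-0.06,0],0.4],[[0,0,-0.01],[0,0,0],0.4],[[0,0,0],[0,0,0],0.4],[[0,0,0],[0,0,0],0.4],[[0,0,0],[0,0,0],0.4]]'
python3 jig.py w8
python3 - <<'E'
import cv2
p=cv2.imread("pics/w8.png"); cv2.imwrite("pics/w8c.png",cv2.resize(p[140:360,150:490],None,fx=2.3,fy=2.3,interpolation=cv2.INTER_CUBIC))
E
```

```text
time: 10.55
tool_pos: [0.5143, 0.0498, 0.1451]
ee_rot: [-3.141, 0.001, 0.907]
wrist_force: [-0.4, -0.6, -0.3]
width: 0.0564
finger_force: 0.0
time: 11.05
tool_pos: [0.5143, 0.0123, 0.1452]
ee_rot: [-3.141, 0.001, 0.2]
wrist_force: [0.7, -0.8, 0.6]
width: 0.0562
finger_force: 0.0
time: 11.55
tool_pos: [0.5145, 0.0098, 0.1457]
ee_rot: [3.142, 0.0, 0.05]
wrist_force: [-0.4, -0.8, 0.7]
width: 0.0565
finger_force: 0.0
[0.51448504 0.00984366 0.14568437] [3.14156414e+00 1.77369872e-04 5.01819845e-02] 0.056486646300233166
red (array([510.6,  58.6]), array([21.3,  2. ]), 1.7, 46) [0.0258 0.0273 0.0288]
base (array([512.5,  44.2]), array([101.1, 173.2]), 3.0, 4501) [0.0157 0.0172 0.0185]
green (array([532.1,  88.4]), array([ 1.9, 56.9]), 4.2, 34) [0.0128 0.0154 0.0165]
plate (array([523.1,   6.8]), array([101.5,  95. ]), 2.4, 9660) [0.0346 0.0363 0.0393]
orange (array([514.5,   9. ]), array([29. , 12.7]), 3.2, 37) [0.0688 0.0712 0.0732]
```

View pics/w8c.png

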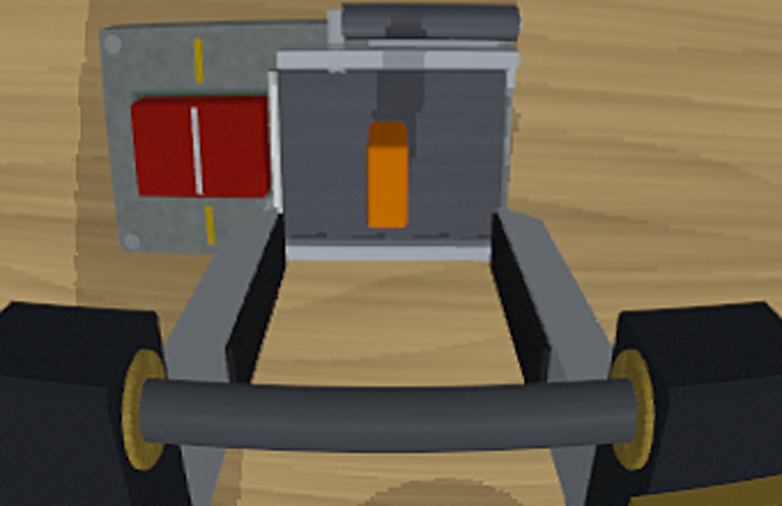

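The tab (388,175 in the crop) lies centred between the fingers, and the block sits square to the left. I descend and grip the tab.

```bash
python3 -m handwheel '[[[0,0,0],[0,-0.01,-0.5],0.4],[[0,0,0],[0,0,-0.6],0.4],[[0,0,0],[0,0,-0.4],0.4],[[0,0,0],[0,0,0],0.4],[[0,0,0],[0,0,0],0.4]]'
python3 -m handwheel '[[[0,0,0],[0,0,0],1],[[0,0,0],[0,0,0],1],[[0,0,0],[0,0,0],1],[[0,0,0],[0,0,0],1],[[0,0,0],[0,0,0],1]]'
python3 -m handwheel '[[[0,0,0],[0,0,0],1],[[0,0,0],[0,0,0],1],[[0,0,0],[0,0,0],1],[[0,0,0],[0,0,0],1],[[0,0,0],[0,0,0],1]]'
```

```text
time: 12.1
tool_pos: [0.5146, 0.0092, 0.071]
ee_rot: [3.142, 0.0, 0.049]
wrist_force: [0.2, 0.1, 1.0]
width: 0.0566
finger_force: 0.0
time: 12.6
tool_pos: [0.5147, 0.0091, 0.0711]
ee_rot: [3.141, -0.001, 0.049]
wrist_force: [0.1, 0.5, 0.1]
width: 0.0194
finger_force: 0.0
time: 13.1
tool_pos: [0.5146, 0.0099, 0.0709]
ee_rot: [-3.14, -0.0, 0.049]
wrist_force: [-0.8, 4.8, 1.8]
width: 0.0136
finger_force: 30.0
```

```bash
python3 -m handwheel '[[[0,0,0],[-0.008,0.15,0],1],[[0,0,0],[-0.008,0.18,0],1],[[0,0,0],[-0.008,0.18,0],1],[[0,0,0],[-0.007,0.15,0],1],[[0,0,0],[0,0,0],1]]'
python3 -m handwheel '[[[0,0,0],[0,0,0],1],[[0,0,0],[0,0,0],1],[[0,0,0],[0,0,0],1],[[0,0,0],[0,0,0],1],[[0,0,0],[0,0,0],1]]'
cat > edge.py <<'E'
from h import *
import sys
for n in("wrist","top","scene"):
    o=robot.get_obs(); p,d=robot.snapshot(n); cv2.imwrite(f"pics/{sys.argv[1]}{n}.png",p[:,:,::-1])
    P=world(n,p,d,o); z=P[...,2]; a=np.radians(2.8); D=P-np.array([.5103,.0864,0])
    x=D[...,0]*np.cos(a)+D[...,1]*np.sin(a); y=-D[...,0]*np.sin(a)+D[...,1]*np.cos(a)
    h=cv2.cvtColor(p,cv2.COLOR_RGB2HSV)
    m=(abs(x)<.032)&(y>-.08)&(y<.04)&(z>.032)&(z<.042)
    r=masks(p)["red"]&(abs(x)<.025)&(abs(y)<.04)&(z>.023)&(z<.031)
    ym=(h[...,0]>20)&(h[...,0]<32)&(h[...,1]>150)&(abs(x)>.024)&(abs(x)<.052)&(abs(y)<.02)&(z>.013)&(z<.022)
    print(n,o["tool_pos"],"plate edge y",np.nanpercentile(y[m],[95,99,100])*1e3 if m.any() else 0,m.sum(),"red y",np.nanpercentile(y[r],[0,2,98,100])*1e3 if r.any() else 0,"marks",np.nanmedian(y[ym])*1e3 if ym.any() else 0,ym.sum())
E
python3 edge.py e1
```

```text
time: 13.6
tool_pos: [0.5132, 0.039, 0.071]
ee_rot: [3.134, 0.0, 0.048]
wrist_force: [-0.2, -8.8, 0.9]
width: 0.0139
finger_force: 30.1
time: 14.1
tool_pos: [0.5132, 0.0382, 0.071]
ee_rot: [3.133, 0.0, 0.047]
wrist_force: [0.0, -9.4, 2.0]
width: 0.0139
finger_force: 30.1
wrist [0.51318879 0.03819299 0.07100322] plate edge y [-7.08685782 -5.17552416 -4.38057461] 5954 red y [-2.42680777 -1.7255951  26.36234655 27.31310763] marks -0.33065475633285624 103
top [0.51321515 0.03819379 0.07101517] plate edge y 0 0 red y 0 marks 0 0
scene [0.51321046 0.03821275 0.07103981] plate edge y [-6.01601536 24.99274827 26.66232   ] 249 red y [-2.40334401 -1.65659662 24.01675235 24.22559236] marks 0 0
```

```bash
python3 -m handwheel '[[[0,0,0],[-0.004,0.085,0],1],[[0,0,0],[0,0,0],1],[[0,0,0],[0,0,0],1],[[0,0,0],[0,0,0],1],[[0,0,0],[0,0,0],1]]'
python3 edge.py e2
python3 - <<'E'
import cv2
p=cv2.imread("pics/e2wrist.png"); cv2.imwrite("pics/e2c.png",cv2.resize(p[140:340,150:400],None,fx=3,fy=3,interpolation=cv2.INTER_CUBIC))
E
```

```text
time: 14.75
tool_pos: [0.513, 0.0422, 0.071]
ee_rot: [3.133, 0.0, 0.047]
wrist_force: [-0.4, -10.5, 1.8]
width: 0.0133
finger_force: 30.1
wrist [0.51299687 0.04215166 0.07099966] plate edge y [-3.35480072 -1.23693762 -0.19640185] 6434 red y [ 1.40175958  2.17290544 26.44462377 27.42826565] marks -0.6193517592306647 83
top [0.51302496 0.04213891 0.07101334] plate edge y [-79.17167664 -79.10074966 -79.08301792] 16 red y 0 marks 0 0
scene [0.51300871 0.04212821 0.07100441] plate edge y [ 0.04120243 21.9284341  26.76397827] 280 red y [ 0.67788217  3.19769797 24.12417859 24.14783991] marks 0 0
```

View pics/e2c.png

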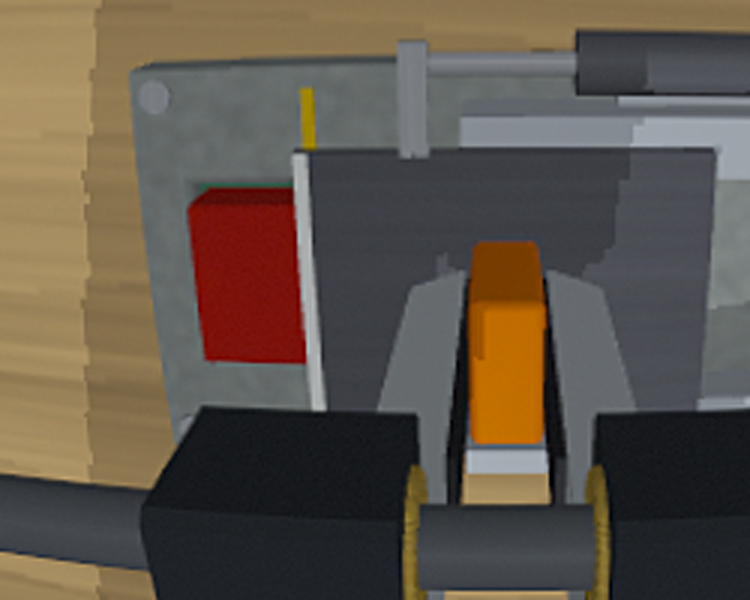

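The white-striped edge (x≈300 in the crop) lies at the yellow half mark (308,118), and the block is covered to its centre. TCP travel is 32.3 mm and the spring force about 10.5 N, which agrees. I check that it stays steady.

```bash
python3 -m handwheel '[[[0,0,0],[0,0,0],1],[[0,0,0],[0,0,0],1],[[0,0,0],[0,0,0],1],[[0,0,0],[0,0,0],1],[[0,0,0],[0,0,0],1]]'
python3 -m handwheel '[[[0,0,0],[0,0,0],1],[[0,0,0],[0,0,0],1],[[0,0,0],[0,0,0],1],[[0,0,0],[0,0,0],1],[[0,0,0],[0,0,0],1]]'
python3 edge.py e3 | head -1
```

```text
time: 15.4
tool_pos: [0.513, 0.0421, 0.071]
ee_rot: [3.133, 0.0, 0.047]
wrist_force: [-1.0, -9.4, 2.0]
width: 0.014
finger_force: 30.1
time: 15.9
tool_pos: [0.513, 0.0421, 0.071]
ee_rot: [3.133, 0.0, 0.047]
wrist_force: [-0.7, -10.0, 2.9]
width: 0.0137
finger_force: 30.1
wrist [0.51299431 0.04210585 0.07101038] plate edge y [-3.39594943 -1.2408541  -0.37721525] 6428 red y [ 1.39056245  2.11386512 26.34799069 27.30634583] marks -0.5809928694123419 85
```

```bash
python3 -c "
from bench import robot
print(robot.close_job())"
```

```text
the job is handed in; nothing more can be done
None
```

The small red block is flat and square in the small jig's pocket, line up and released. The gripper is holding the shutter at half travel (about 32 mm, within about 0.5 mm of the centre line), and the job is handed in with no verdict returned.

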